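Push the brass bush up the gutter to its stop

ROBOT

A 6-joint arm with a two-finger parallel gripper is mounted at the origin on the work surface. World frame = base frame: x ahead of the robot, y to its left, z up, the work surface at z = 0. Lengths are in mm, angles in rad, forces in N, time in s.
With the tool pointing down it reaches from about 400 to 925 mm from the base axis. Payload 12.5 kg.
Tool frame: the origin (TCP) lies midway between the tips of the shut fingers; the grasp point (between the pads) lies 19 mm behind it (env.grip_depth is the distance from the TCP to the grasp point, in mm); z points along the fingers, y is the line along which they close (so a half turn about z gives the same grasp; the last joint's range is limited). The gripper opens to 95 mm and grips with 3 to 60 N. Pads are 20 mm wide; open, the fingers measure 119 mm over their backs; the gripper's body (75 mm by 180 mm) begins 59 mm behind the grasp point.
Start: joints at [-0.106, 0.491, 1.559, -0, 1.092, -0.106], TCP at [625.017, 0.021, 214.661] pointing down, gripper open.
Joint ranges: [-3.1, 3.1], [-0.84, 2.19], [0.05, 2.79], [-1.13, 4.28], [0.06, 2.93], [-2.69, 2.69]. Speed limits (rad/s): [2.22, 2.22, 2.79, 3.14, 3.14, 3.14].

INTERFACE

Orientations are given as [roll, pitch, yaw] about the fixed x, y, z axes, in that order (R = Rz(yaw) Ry(pitch) Rx(roll)).
In Python, from cell import monitor, viewer, order, env gives the robot as it stands.
- The arm moves only by the tool move_arm, never from a script. Its argument "moves" is one flat list of numbers, 4 for each row, row after row: the shift along the tool's x, y, z normalised to -1 to 1, where 1 is 0.15 m, then the turn about the tool's z normalised to -1 to 1, where 1 is pi/2 rad. A call has 1 to 10 rows; each row shifts and turns the commanded pose from where the row before left it, along the tool's axes as they then stand; what a row does not reach is not made up. A row lasts 1/8 s, in which the tool goes at most 62.5 mm and 10.7 degrees, less where a joint would pass 70% of its speed; a pose out of reach is approached as far as the arm can. A call with a number of a shift or a turn outside -1 to 1 is refused whole. A call with a gripper value outside its range is refused whole. "claw" is the finger opening in mm, from 0 to 95.1, set as the call begins (left out, the last holds). The fingers move at their own pace and stop on an object; the grip force is fixed at half the most. Time passes only in rows, so rows that do not move let the fingers close. It gives the time, the measured TCP pose, the force, the opening and the grip force at its end, in the units of the state.
- monitor.state(): the state, without advancing time (a new reading comes with each control period).
- viewer.read_camera(name): name is "scene" or "side" or "wrist"; returns the picture (420x560x3 uint8, red, green, blue); there is no depth.
- viewer.camera_info(name): a dict with "K" (3x3 intrinsics, pixels), "dist_coeffs" ([k1, k2, p1, p2, k3] as OpenCV has them; the pictures are not rectified), "camera_from_world" (4x4, takes a point from world to camera coordinates). Camera axes: x right, y down, z forward; pixel columns grow to the right and rows downward; lengths in mm; the calibration is good to about 2 mm. A picture is of the moment at which its call begins: read the wrist's pose just before it. camera_info takes no time and is no camera call; for the wrist camera it gives the pose at the moment of the call.
- order.job_done(): hands the job in; it is judged then, once.
The state is a dict: "t": time; "joints": joint angles; "qvel": joint speeds; "tau": joint torques, N m; "eef_pos": TCP position; "tcp_rot": TCP orientation; "ft_force": force on the tool from outside, world axes, zero at the start; "moment": the same for the moment, N m; "opening": opening from 0.0 (shut) to 1.0 (fully open); "grip_force": force on a finger pad.
Only numpy, scipy, OpenCV 4.12 (cv2) and the standard library are available. Lean on these libraries where they do the work, as an engineer would, in place of code of your own. Each camera call takes 0.05 s, during which the arm holds its last target. There are 200 camera calls.

TASK

Two bushes lie at the low end of the sloped twin gutter. With the fingertips push the brass one up its lane, over the crest and into the green seat, so that it rests against the red end stop and does not roll back. Push it steadily, without flicking or picking it up, leave the steel bush where it is, disturb nothing else, and finish clear of everything.

Things in the scene. Friction and masses are not known exactly. Their poses are not given: they have to be found in the camera images.
- gutter: Fixed sheet-metal gutter with two parallel straight lanes, blue. Origin: on the floor at the low end, midway between the lanes, at the low lip. x runs uphill along the floor (rises 10 degrees), y across, z square to the floor. Lane centres at y = +37 and -37 mm; lanes 68 mm wide inside, walls 11 mm high: one 6 mm thick at y = 0, outer ones out to y = +-76.
- lip (a point): Uphill face of the low lip, at the gutter's origin (35 mm above the bench), same axes as the gutter. The lip, 7 mm high above the floor and 5 mm thick (x = -5 to 0), keeps a bush from rolling out; downhill of it is free air down to the bench. A bush resting on the lip has its centre at gutter x = 15.5, z = 20 mm.
- crest (a point): Crest of the gutter floor, midway between the lanes, at gutter x = 200, z = 0 mm (about 70 mm above the bench), same axes as the gutter. Here the straight blue floor ends and the green seat begins, whose floor slopes DOWN to the red end stop: 12 degrees below level, 48 mm from crest to stop, side walls as on the blue part.
- seat (a point): Midway between the lanes, level with the centre of a bush that lies home in the seat against the red end stop (36 mm tall): gutter x = 233.5, z = 8 mm; same axes as the gutter. A seated bush's centre is 37 mm to either side of this point, along y.
- brass_bush: Yellow brass bush: loose cylinder, diameter 40, length 60 mm, 0.15 to 0.31 kg. Origin at its centre; y is its length axis, lying across the lane, so it rolls along the lane (x and z turn with it). It starts on the low lip of either lane. Let go on the blue floor it rolls back; with its centre past the crest it rolls by itself to the stop.
- steel_bush: Grey steel bush of the same size, origin at its centre, on the low lip of the other lane. To be left there.
- jar: small amber glass jar with a steel lid, 54 across, 60 high (mm); loose, not part of the job; origin at the centre of its underside
- collar: dark steel collar lying flat, 48 across, 22 high (mm); loose, not part of the job; origin at the centre of its underside
- screwdriver: screwdriver with a yellow handle lying on the bench; loose, not part of the job
- hammer: hammer lying on the bench; loose, not part of the job
- wrench: steel wrench lying on the bench; loose, not part of the job
- can: red can with a paper label, 66 across, 100 high (mm); loose, not part of the job; origin at the centre of its underside
- spool: copper-coloured spool standing on end, 60 across, 40 high (mm); loose, not part of the job; origin at the centre of its underside
Not all that is in view belongs to the job. Of the things shaped like the brass_bush, the yellow one is meant.

How it is judged:
By the outcome, as a careful person would: the job done as asked, in the order asked, and still so for the second after the job is handed in, with the robot touching nothing.
It also fails if it takes over 38 s, if anything falls off the work surface, if the arm or the gripper's body presses on something with over 40 N, if the wrist force passes 120 N, or if a joint passes its speed limit or range.

## Working session

There is one attempt and no reset: what is moved stays moved. The work goes in short steps, Python scripts to look and compute and a tool call to move; the robot and the scene stay as the last step left them, time stands still between calls to the robot, and variables do not carry over. Pictures are saved under pics/ and viewed, at most 10 in all, crops included, and the job is handed in when it is done.

Besides the shell and the picture viewer there is one more tool, called after "Call:" in YAML: its name, and indented under it one key for each argument. move_arm: Moves the arm, as the interface text tells. Scaled input: -1 to 1 covers 0.15 m each way for a shift and pi/2 rad each way for a turn. Its arguments: {"type":"object","properties":{"moves":{"type":"array"},"claw":{"type":"number"}},"required":["moves"]}

```bash
mkdir -p pics; ls; python3 - <<'E'
from cell import monitor, viewer, order, env
import cv2,numpy as np
for n in("scene","side"):
    im=viewer.read_camera(n);cv2.imwrite(f"pics/{n}0.png",im[:,:,::-1])
    i=viewer.camera_info(n);print(n,i["K"],i["dist_coeffs"],i["camera_from_world"])
print(monitor.state())
E
```

```text
pics
scene [[488.84491214   0.         285.65381116]
 [  0.         488.84491214 213.85428841]
 [  0.           0.           1.        ]] [0.02298052 0.         0.         0.         0.        ] [[-9.06810466e-02  9.95678151e-01 -2.00491216e-02  1.60363956e+01]
 [ 5.55088469e-01  3.38192697e-02 -8.31103513e-01 -2.41246071e+02]
 [-8.26833562e-01 -8.64943726e-02 -5.55756227e-01  1.85118965e+03]
 [ 0.00000000e+00  0.00000000e+00  0.00000000e+00  1.00000000e+00]]
side [[456.74149656   0.         281.39455793]
 [  0.         456.74149656 207.17578687]
 [  0.           0.           1.        ]] [0.03278208 0.         0.         0.         0.        ] [[-8.50236776e-01 -5.26197165e-01 -1.46276357e-02  4.81149965e+02]
 [-2.46180373e-01  4.22036521e-01 -8.72513839e-01  2.02456538e+02]
 [ 4.65287705e-01 -7.38242317e-01 -4.88370385e-01  1.04252097e+03]
 [ 0.00000000e+00  0.00000000e+00  0.00000000e+00  1.00000000e+00]]
{'t': 0.1, 'joints': array([-1.05617320e-01,  4.91478314e-01,  1.55939119e+00, -1.75491264e-05,
        1.09169158e+00, -1.05610993e-01]), 'qvel': array([-0.00017234, -0.00223712,  0.0001625 ,  0.00038084, -0.00043946,
        0.0005939 ]), 'tau': array([ 2.47082615e-03, -6.13621187e+01, -2.58604574e+01,  6.93451893e-02,
        4.70101309e-02, -2.07912552e-05]), 'eef_pos': array([6.24785344e+02, 3.03966293e-02, 2.14132286e+02]), 'tcp_rot': array([-3.14062798e+00, -8.66081790e-05,  1.57079806e+00]), 'ft_force': array([0.73781535, 0.28441716, 0.18825203]), 'moment': array([-0.05241646,  0.02740985, -0.06720928]), 'grip_force': 0.0, 'opening': 1.0041069646942498}
```

View pics/scene0.png

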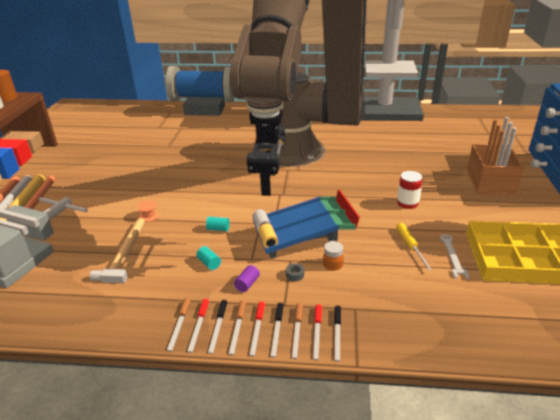

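View pics/side0.png

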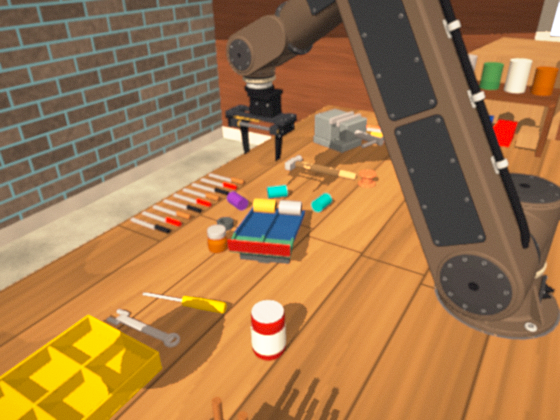

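The scene view shows the gutter around (305,220), with its low end at the left. The brass bush is at (267,236) in the near lane, steel is behind it at (260,217), and the red stop is at (346,207). The side view agrees, with brass at (264,205), steel at (290,208) and the stop at (263,247).

```bash
cat > h.py <<'E'
from cell import monitor, viewer, order, env
import cv2,numpy as np
def ray(n,uv,info=None):
    i=info or viewer.camera_info(n);T=np.array(i["camera_from_world"]);R=T[:3,:3]
    p=cv2.undistortPoints(np.array(uv,float).reshape(-1,1,2),np.array(i["K"]),np.array(i["dist_coeffs"])).reshape(-1,2)
    d=np.c_[p,np.ones(len(p))]@R
    return -R.T@T[:3,3],d/np.linalg.norm(d,axis=1)[:,None]
def plane(n,uv,z,info=None):
    c,d=ray(n,uv,info);return c+d*((z-c[2])/d[:,2])[:,None]
def proj(n,P,info=None):
    i=info or viewer.camera_info(n);T=np.array(i["camera_from_world"])
    return cv2.projectPoints(np.array(P,float).reshape(-1,3),cv2.Rodrigues(T[:3,:3])[0],T[:3,3],np.array(i["K"]),np.array(i["dist_coeffs"]))[0].reshape(-1,2)
def blobs(im,lo,hi,amin=40):
    h=cv2.cvtColor(im,cv2.COLOR_RGB2HSV);m=cv2.inRange(h,lo,hi)
    n,l,s,c=cv2.connectedComponentsWithStats(m)
    return [(s[k][:5].tolist(),c[k].round(1).tolist(),(l==k)) for k in range(1,n) if s[k][4]>=amin]
E
python3 - <<'E'
from h import *
im=viewer.read_camera("wrist");s=monitor.state()
cv2.imwrite("pics/w0.png",im[:,:,::-1]);i=viewer.camera_info("wrist");print(i["K"],i["camera_from_world"])
for n in("scene","side"):
    im=cv2.imread(f"pics/{n}0.png")[:,:,::-1]
    for nm,lo,hi in(("yel",(18,120,90),(34,255,255)),("red",(0,180,80),(4,255,255)),("red2",(174,180,80),(180,255,255)),("blue",(100,120,40),(125,255,255)),("green",(65,100,30),(88,255,255))):
        for b in blobs(im,lo,hi): print(n,nm,b[0],b[1])
E
```

```text
[[297.65319922   0.         278.05504331]
 [  0.         297.65319922 207.68188716]
 [  0.           0.           1.        ]] [[ 9.99997811e-01  1.90412853e-04 -2.08358605e-03 -6.23512849e+02]
 [ 6.84772770e-04 -9.70789272e-01  2.39932744e-01 -2.71408850e+01]
 [-1.97703670e-03 -2.39933645e-01 -9.70787277e-01  3.90189404e+02]
 [ 0.00000000e+00  0.00000000e+00  0.00000000e+00  1.00000000e+00]]
scene yel [10, 175, 35, 32, 373] [28.1, 190.5]
scene yel [466, 221, 94, 64, 5264] [516.0, 250.9]
scene yel [259, 223, 18, 24, 246] [266.8, 233.4]
scene yel [397, 222, 21, 28, 284] [406.5, 235.3]
scene red [0, 139, 32, 26, 413] [18.2, 148.7]
scene red [401, 180, 21, 9, 121] [410.3, 184.6]
scene red [337, 191, 22, 33, 262] [347.1, 207.6]
scene red [198, 299, 11, 17, 108] [203.0, 307.4]
scene red [256, 302, 9, 17, 107] [259.8, 310.3]
scene red [315, 305, 7, 17, 103] [317.8, 313.2]
scene blue [0, 0, 167, 107, 14026] [77.1, 50.1]
scene blue [176, 71, 47, 26, 1128] [199.1, 83.5]
scene blue [530, 84, 30, 108, 1488] [549.2, 136.4]
scene blue [0, 149, 19, 29, 421] [7.2, 162.9]
scene blue [266, 198, 72, 5
[... 196 characters left out ...]
 24, 6, 61] [244.2, 118.2]
side yel [368, 132, 15, 6, 53] [375.8, 134.0]
side yel [339, 170, 17, 9, 49] [347.1, 173.9]
side yel [253, 198, 23, 14, 289] [264.0, 204.5]
side yel [181, 295, 46, 19, 555] [203.9, 303.8]
side yel [0, 314, 163, 106, 11696] [78.4, 374.7]
side red [493, 119, 24, 28, 452] [504.2, 131.4]
side red [166, 219, 15, 7, 48] [173.1, 221.6]
side red [228, 240, 62, 16, 630] [258.7, 247.6]
side red [252, 316, 32, 19, 332] [267.7, 326.7]
side red [254, 349, 31, 11, 89] [269.2, 355.7]
side blue [236, 210, 68, 30, 1340] [270.0, 225.4]
side green [267, 185, 21, 13, 210] [276.9, 191.2]
side green [312, 194, 20, 18, 234] [321.2, 202.2]
side green [233, 233, 61, 13, 182] [264.0, 238.8]
```

View pics/w0.png

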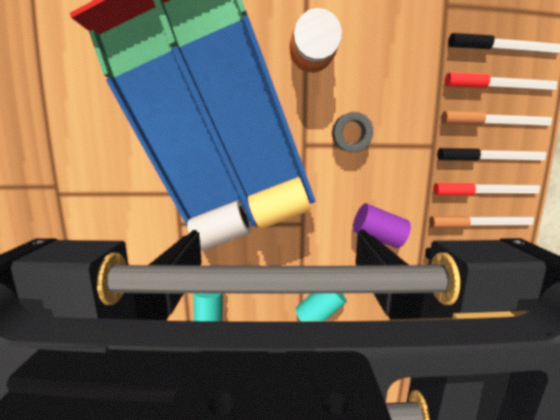

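The wrist view shows the whole gutter. Brass is at (278,203), steel at (218,227), and the blue/green crest runs from about (107,77) to (247,15). The central wall runs from about (175,47) to (247,210). I'll enlarge this area to pick pixels.

```bash
python3 - <<'E'
from h import *
im=cv2.imread("pics/w0.png");c=im[0:250,70:330]
cv2.imwrite("pics/w0c.png",cv2.resize(c,None,fx=2.4,fy=2.4,interpolation=cv2.INTER_CUBIC))
rgb=im[:,:,::-1]
for b in blobs(rgb,(18,110,90),(34,255,255)):
    print(b[0],b[1],cv2.minAreaRect(np.argwhere(b[2])[:,::-1].astype(np.float32)), plane("wrist",[b[1]],58))
E
```

```text
[249, 178, 60, 49, 1055] [279.9, 204.4] ((278.659423828125, 202.60595703125), (33.730560302734375, 56.33626174926758), 69.14553833007812) [[625.71267746  -9.37767706  58.        ]]
[97, 253, 25, 51, 299] [103.8, 276.1] ((106.4253158569336, 277.2801208496094), (18.229633331298828, 49.92213821411133), 14.931416511535645) [[ 408.96619342 -100.16377298   58.        ]]
[433, 252, 28, 53, 488] [449.9, 277.6] ((447.457275390625, 277.6158447265625), (52.123687744140625, 25.06795883178711), 83.6598129272461) [[ 834.9704093  -101.59818451   58.        ]]
[453, 311, 61, 8, 269] [483.2, 314.6] ((482.9759521484375, 314.55535888671875), (6.018240451812744, 59.91253662109375), 86.90594482421875) [[ 889.26212333 -155.58523011   58.        ]]
[409, 391, 21, 29, 166] [420.8, 403.6] ((420.9889221191406, 404.71929931640625), (31.10614013671875, 11.731931686401367), 51.709835052490234) [[ 826.88025429 -300.30660835   58.        ]]
```

View pics/w0c.png

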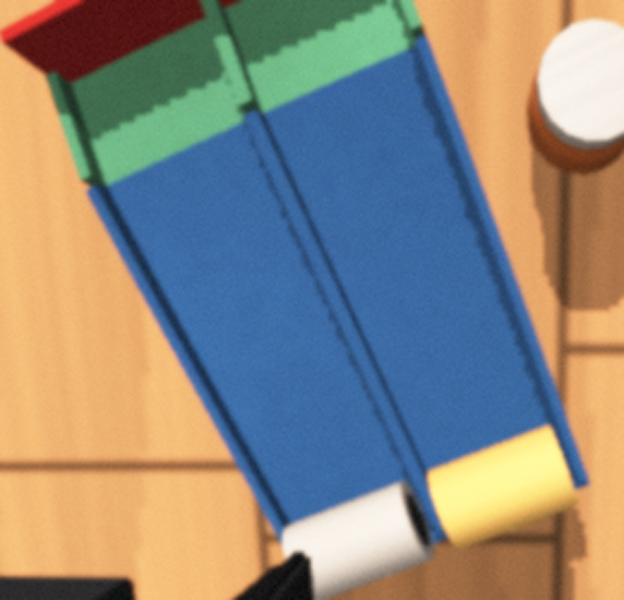

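```bash
python3 - <<'E'
from h import *
from scipy.optimize import least_squares
px=np.array([[254,113],[93,188],[424,42],[583,485],[435,540]])/2.4+[70,0]
G=np.array([[200,0,11],[200,76,11],[200,-76,11],[-5,-76,11],[-5,0,11]],float)
# brass axis silhouette check separately
a=np.radians(10);Ry=np.array([[np.cos(a),0,np.sin(a)],[0,1,0],[-np.sin(a),0,np.cos(a)]]);Ry[0,2]=-np.sin(a);Ry[2,0]=np.sin(a)
def w(p,G):
    c,s=np.cos(p[2]),np.sin(p[2]);return G@Ry.T@np.array([[c,-s,0],[s,c,0],[0,0,1]]).T+[p[0],p[1],35]
i=viewer.camera_info("wrist")
r=least_squares(lambda p:(proj("wrist",w(p,G),i)-px).ravel(),[600,0,1.9])
print(r.x,np.degrees(r.x[2]),r.fun.round(1))
np.save("g.npy",r.x)
P=w(r.x,np.array([[15.5,-37,20],[15.5,37,20],[200,-37,0],[233.5,-37,8]]));print(P.round(1))
for n in("wrist","scene","side"):print(n,proj(n,P).round(1).tolist())
print(monitor.state()["tcp_rot"])
E
```

```text
[592.21794554 -33.23731393   1.92209308] 110.12782138607629 [-1.5 -0.4 -4.  -0.8  2.1 -1.8  1.3  3.2  2.5  1.6]
[[622.9  -9.4  57.4]
 [553.4 -34.9  57.4]
 [559.2 164.4  69.7]
 [548.3 194.1  83.4]]
wrist [[277.4, 204.3], [217.1, 225.8], [211.8, 33.2], [195.8, -5.5]]
scene [[266.6, 235.0], [260.6, 220.0], [332.4, 220.0], [343.5, 214.0]]
side [[266.0, 205.5], [291.3, 207.7], [248.8, 236.4], [245.1, 238.6]]
[-3.14078871e+00 -5.78057900e-05  1.57078931e+00]
```

Call:
move_arm:
  moves: [0,0,0,-0.1117,0,0,0,-0.1117,-0.19,-0.017,0,0,-0.19,-0.017,0,0,0,0,0.25,0,0,0,0.25,0,0,0,0.24,0,0,0,0,0]
  claw: 12

```text
t: 1.15
eef_pos: [638.5, -55.1, 101.3]
tcp_rot: [-3.137, -0.003, 1.922]
ft_force: [-0.4, 0.7, 1.0]
opening: 0.218
grip_force: 0.0
```

```bash
python3 - <<'E'
from h import *
im=viewer.read_camera("wrist");cv2.imwrite("pics/w1.png",im[:,:,::-1])
s=monitor.state();print(s["t"],s["eef_pos"],s["tcp_rot"],s["opening"])
for b in blobs(im,(18,110,90),(34,255,255),600): print(b[0],b[1],cv2.minAreaRect(np.argwhere(b[2])[:,::-1].astype(np.float32)))
print(proj("wrist",[[622.9,-9.4,57.4],[553.4,-34.9,57.4],[559.2,164.4,69.7]]))
E
```

```text
1.2 [639.57695544 -55.21563274 103.26206632] [-3.14000923e+00 -9.30843632e-04  1.92173544e+00] 0.1722711594504036
[240, 133, 92, 56, 2653] [285.3, 165.5] ((285.5, 160.5), (55.0, 91.0), 90.0)
[[ 279.32537673  161.30704878]
 [ 177.32907989  161.68064316]
 [ 279.4643268  -144.59000159]]
```

View pics/w1.png

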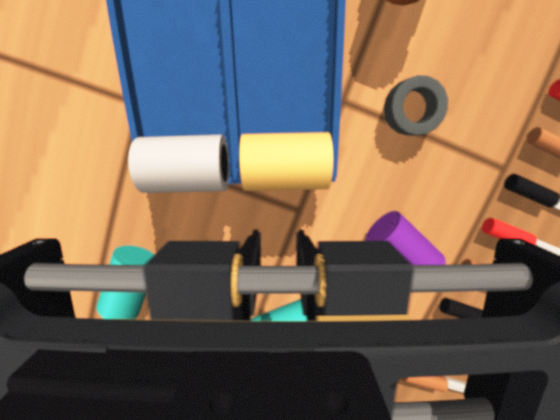

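The bush is square to the tool, and its centre at (285,161) is about 4 mm to the tool's right. The path down is free, so I'll shift sideways and go down.

Call:
move_arm:
  moves: [0,0.023,0.12,0,0,0,0.13,0,0,0,0.12,0,0,0,0,0,0.04,0,0,0,0.03,0,0,0,0.02,0,0,0,0.02,0,0,0,0,0,0,0]
  claw: 12

```text
t: 2.33
eef_pos: [637.4, -38.4, 48.3]
tcp_rot: [3.141, 0.0, 1.922]
ft_force: [0.2, -0.5, -0.1]
opening: 0.125
grip_force: 0.0
```

Call:
move_arm:
  moves: [0.02,0,-0.0035,0,0.02,0,-0.0035,0,0.03,0,-0.0053,0,0.04,0,-0.007,0,0.04,0,-0.007,0,0.04,0,-0.007,0,0.04,0,-0.007,0,0.04,0,-0.007,0]

```text
t: 3.32
eef_pos: [624.7, -1.4, 56.3]
tcp_rot: [3.139, 0.002, 1.922]
ft_force: [2.2, -6.6, 5.1]
opening: 0.13
grip_force: 3.5
```

```bash
python3 - <<'E'
from h import *
im=viewer.read_camera("wrist");cv2.imwrite("pics/w2.png",im[:,:,::-1])
s=monitor.state();print(s["t"],s["eef_pos"],s["ft_force"])
E
```

```text
3.375 [624.34399468  -0.6340287   56.29356572] [ 2.00486559 -3.77606796  3.85018469]
```

View pics/w2.png

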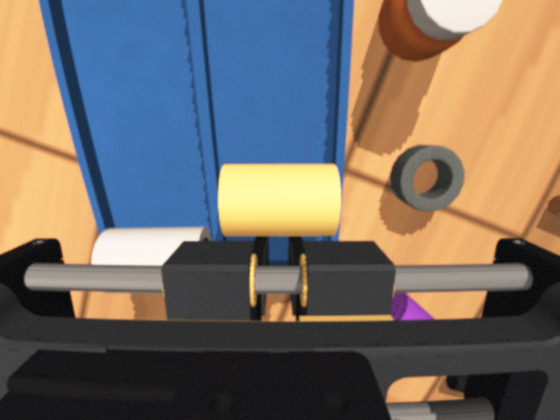

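The brass bush sits square against both fingertips in its lane at (280,200). Steel is still on its lip. Pushing on.

Call:
move_arm:
  moves: [0.04,-0.0005,-0.007,0,0.04,-0.0005,-0.007,0,0.04,-0.0005,-0.007,0,0.04,-0.0005,-0.007,0,0.04,-0.0005,-0.007,0,0.04,-0.0005,-0.007,0,0.04,-0.0005,-0.007,0,0.04,-0.0005,-0.007,0,0.04,-0.0005,-0.007,0,0.04,-0.0005,-0.007,0]

```text
t: 4.62
eef_pos: [603.3, 54.8, 66.7]
tcp_rot: [3.139, 0.002, 1.922]
ft_force: [3.3, -6.8, 6.4]
opening: 0.127
grip_force: 3.9
```

Call:
move_arm:
  moves: [0.04,-0.0005,-0.007,0,0.04,-0.0005,-0.007,0,0.04,-0.0005,-0.007,0,0.04,-0.0005,-0.007,0,0.04,-0.0005,-0.007,0,0.04,-0.0005,-0.007,0,0.04,-0.0005,-0.007,0,0.04,-0.0005,-0.007,0]

```text
t: 5.62
eef_pos: [586.3, 99.7, 75.1]
tcp_rot: [3.139, 0.002, 1.922]
ft_force: [4.0, -8.3, 8.0]
opening: 0.128
grip_force: 4.2
```

```bash
python3 - <<'E'
from h import *
im=viewer.read_camera("wrist");cv2.imwrite("pics/w3.png",im[:,:,::-1])
s=monitor.state();print(s["t"],s["eef_pos"],s["ft_force"])
E
```

```text
5.675 [585.86357857 100.4004217   75.1023132 ] [ 1.7296271  -1.91063692  2.86320844]
```

View pics/w3.png

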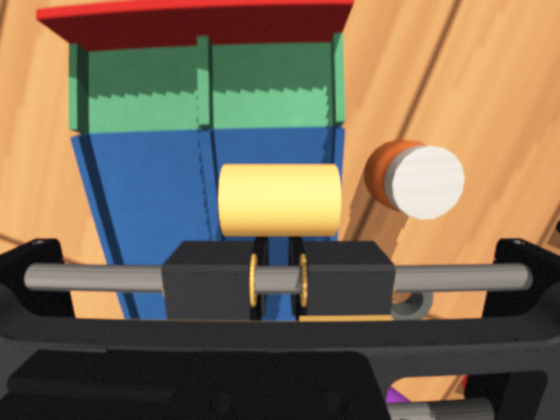

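The brass bush is at (280,200), square in its lane and about 40 mm short of the crest at row 130. I'll slow down for the crossing.

Call:
move_arm:
  moves: [0.03,-0.0005,-0.0053,0,0.03,-0.0005,-0.0053,0,0.03,-0.0005,-0.0053,0,0.03,-0.0005,-0.0053,0,0.03,-0.0005,-0.0053,0,0.03,-0.0005,-0.0053,0,0.03,0,-0.0053,0,0.02,0,-0.0035,0,0.02,0,-0.002,0,0.02,0,0,0]

```text
t: 6.92
eef_pos: [570.5, 138.4, 80.4]
tcp_rot: [-3.141, -0.0, 1.921]
ft_force: [-0.9, 0.6, -0.0]
opening: 0.126
grip_force: 0.0
```

Call:
move_arm:
  moves: [0.02,0,0,0,0.02,0,0,0,0.015,0,0,0,0.01,0,0,0]

```text
t: 7.42
eef_pos: [567.3, 147.6, 80.5]
tcp_rot: [3.142, -0.0, 1.922]
ft_force: [0.2, 0.0, 0.7]
opening: 0.123
grip_force: 0.0
```

```bash
python3 - <<'E'
from h import *
im=viewer.read_camera("wrist");cv2.imwrite("pics/w4.png",im[:,:,::-1])
s=monitor.state();print(s["t"],s["eef_pos"],s["ft_force"])
E
```

```text
7.475 [567.2602995  147.70020874  80.51052466] [0.04654662 0.66042336 0.42345336]
```

View pics/w4.png

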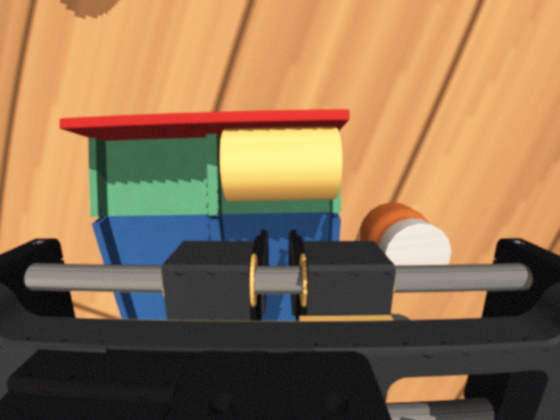

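The brass bush lies in the green seat at (281,165), against the red stop and clear of the fingers. I'll back off and lift.

Call:
move_arm:
  moves: [-0.04,0,-0.05,0,-0.04,0,-0.15,0,0,0,-0.2,0,0,0,-0.25,0,-0.2,0,-0.25,0,-0.2,0,0,0,0,0,0,0,0,0,0,0,0,0,0,0]

```text
t: 8.6
eef_pos: [591.8, 80.4, 215.4]
tcp_rot: [-3.141, -0.0, 1.922]
ft_force: [-0.5, -0.2, 0.4]
opening: 0.128
grip_force: 0.0
```

```bash
python3 - <<'E'
from h import *
a=[viewer.read_camera(n) for n in("side","wrist")]
cv2.imwrite("pics/end.png",cv2.resize(np.hstack([x[:,:,::-1] for x in a]),(800,300),interpolation=cv2.INTER_AREA))
s=monitor.state();print(s["t"],s["eef_pos"],s["ft_force"])
E
```

```text
8.7 [591.89052386  80.44597263 215.37400307] [-0.01473701 -0.14451728  0.05060275]
```

View pics/end.png

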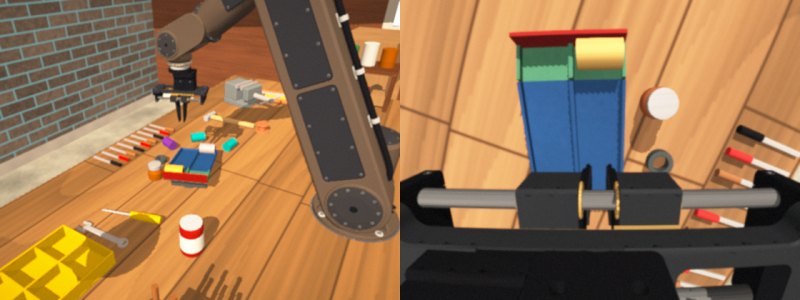

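Brass rests in the seat at the stop (600,55 in the right half). Steel is still at the low end (207,148 in the left half), and the arm is clear of everything.

```bash
python3 -c "
from cell import order
print(order.job_done())"
```

```text
the job is handed in; nothing more can be done
None
```

The brass bush lies in the green seat against the red end stop, the steel bush is still on its lip, nothing else appears disturbed, and the arm is clear; the job was handed in at about 8.7 s of the 38 s allowed, with no verdict shown.

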